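Clamp a badge in the stall's screw press

TASK

Push the die slide with the badge fully home under the screw press. Then wind the crank clockwise (seen from above) until the pad just meets the badge, give it a quarter of a turn more and no further, so that the badge is clamped but not crushed, and let go. Leave the mugs, the carton and the tin where they stand.

Things in the scene. Friction and masses are not known exactly. Their poses are not given: they have to be found in the camera images.
- press: Fixed grey bench screw press, turned up to 0.3 rad about z: base plate 150 x 235 x 20 mm, column 70 x 45 mm on its own +y side (82 to 127 mm from the screw), head reaching over to the screw, its top 190 mm above the table. Open on its -y side and along x. Origin on the table straight under the screw; z up. The slide is fed along the press's own +y.
- axis (a point): Point on the upright screw axis of the press, 252 mm above the table, level with the middle of the crank handle; axes as the press. Right-hand screw, 20 mm per turn: clockwise seen from above lowers a flat round pad of 42 mm diameter; the crank stays at its height. The pad's starting height is not known: it takes roughly 0.4 to 1.3 turns to meet the badge.
- head (a point): Middle of the head's top face, 190 mm above the table on the screw axis. What the screw feels like: steady friction of about 0.53 N m (7 N at the handle) holds it where it is left. The pad is on a preloaded spring: at contact the torque steps up by about 0.35 N m (4.7 N at the handle), then only creeps up (0.08 N m over the next quarter turn), so the quarter turn is counted from the step.
- handle (a point): Middle of the crank's upright wooden handle, a round sleeve of 24 mm diameter, 52 mm tall (foot 224 mm, top 276 mm above the table), 75 mm from the screw axis on a flat steel arm. The sleeve spins freely on its pin, so a gripper holding it can keep its own direction while it goes round in a circle. Its starting angle around the screw varies widely.
- bed: Fixed dark steel bed on the press base, 235 mm long along its y (from -205 to +30 mm), with two rails 10 mm wide, 10 mm high, 60 mm apart inside, and a stop bar across its +y end, its face at +28 mm. Stands on shims, so its height varies by up to 6 mm. Origin under the screw axis, 12 mm below the surface on which the slide runs; axes as the press.
- home (a point): Fixed point of the bed on the screw axis, 26 mm above the bed's origin: where the die centre lies when the slide is fully home.
- slide: Loose die slide, about 0.7 kg: aluminium plate 57 x 208 x 8 mm lying between the bed's rails, near its +y end a steel die puck (48 mm diameter, 14 mm high) with a thin badge on top, near its -y end an upright black knob. Origin under the die, at the plate's underside; axes as the bed. The plate's +y edge is 28 mm ahead of the die's centre. Starts 45 to 75 mm out towards -y.
- die (a point): Centre of the die puck on the slide, 14 mm above the slide's origin; the badge on top lies 8.6 mm higher.
- knob (a point): Grasp point of the slide's upright round knob, 20 mm diameter, 60 mm tall, 155 mm behind the die centre (along the slide's -y). The point lies 38 mm above its foot and 22 mm below its top.
- mug_a: White mug, 82 mm diameter, 95 mm tall, bystander; origin at the middle of its underside.
- mug_b: Blue mug, 82 mm diameter, 95 mm tall, bystander; origin at the middle of its underside.
- carton: Brown carton 130 x 170 x 55 mm, bystander; origin at the middle of its underside.
- tin: Round metal tin with a white lid, 72 mm diameter, 60 mm tall, bystander; origin at the middle of its underside.
Mind the look-alikes: they are no part of the job. Of the things like the slide, leave any that is blue or yellow; of the rest the larger one is meant.

How it is judged:
On the way, in this order (a step that is already met when the one before it is completed fails the run):
1. the die slide is fully home against the stop, the pad not yet on it (horizontal distance between die and home below 0.004 m and contact force between press and slide below 1 N), for 0.2 s.
2. the pad meets the badge (contact force between press and slide above 25 N), for 0.1 s.
At the end, for the whole second after the job is handed in: The slide is home (die within 4 mm of the screw axis) and the pad bears on the badge with 123 to 147 N, which is 0.13 to 0.37 turn past first contact; the crank is let go and everything is at rest (horizontal distance between die and home below 0.004 m and contact force between press and slide between 123 and 147 N and linear speed of slide below 0.01 m/s); the robot touches nothing.
It fails at once if the badge is crushed (over 152 N, about 0.42 turn past contact) (contact force between press and slide above 152 N).
It fails at once if a bystander is knocked (distance of any of mug_a, mug_b, carton, tin from where it was at the start of the episode above 0.03 m).
It also fails if it takes over 72 s, if anything falls off the work surface, if the arm or the gripper's body presses on something with over 40 N, if the wrist force passes 120 N, or if a joint passes its speed limit or range.

ROBOT

A 6-joint arm with a two-finger parallel gripper is mounted at the origin on the work surface. World frame = base frame: x ahead of the robot, y to its left, z up, the work surface at z = 0. Lengths are in m, angles in rad, forces in N, time in s.
With the tool pointing down it reaches from about 0.275 to 0.725 m from the base axis. Payload 15.9 kg.
Tool frame: the origin (TCP) lies at the very end of the fingers, on their centre line; the grasp point (between the pads) lies behind it (bot.hold_point_z is the y of the grasp point in the tool frame, in m); y points along the fingers, z is the direction in which the jaws open and shut, and the axes are right-handed (so a half turn about y gives the same grasp; the last joint's range is limited). The gripper opens to 85 mm and grips with 20 to 120 N. Pads are 22 mm wide; open, the fingers measure 114 mm over their backs; the gripper's body (76 mm by 85 mm) begins 54 mm behind the grasp point. The pads swing forward as they close: fully open they stand 13 mm farther back than shut.
Start: joints at [-1.303, 0.213, -0.034, 1.323, 0, 1.571], TCP at [0.132, -0.482, 0.231] pointing down, gripper open.
Joint ranges: [-2.98, 2.98], [-0.74, 1.72], [-1.14, 1.35], [-2.1, 2.04], [-1.57, 1.44], [-3.14, 3.14]. Speed limits (rad/s): [1.89, 1.89, 2.39, 2.57, 3.14, 3.14].

INTERFACE

Orientations are given as a rotation vector (axis times angle).
In Python, from cell import bot, imaging, order, spotter gives the robot as it stands. The module is installed in compiled form; this text tells all that it offers.
- The arm moves only by the tool apply_moves, never from a script. Its argument "deltas" is one flat list of numbers, 6 for each row, row after row: the shift along the tool's x, y, z each as a share of 0.025 m, from -1 to 1, then the turn, a rotation vector about the tool's x, y, z each as a share of 10 degrees, from -1 to 1. A call has 1 to 12 rows; each row shifts and turns the commanded pose from where the row before left it, along the tool's axes as they then stand; what a row does not reach is not made up. A row lasts 1/8 s, in which the tool goes at most 62.5 mm and 10.7 degrees, less where a joint would pass 70% of its speed; a pose out of reach is approached as far as the arm can. A call with a number of a shift or a turn outside -1 to 1 is refused whole. A call with a gripper value outside its range is refused whole. "fingers" is the gripper's target within -1 to 1 (shut at 1, half-way at 0, fully open at -1), set as the call begins (left out, the last holds). The fingers move at their own pace and stop on an object; "newtons" is the grip in N (left out, the last holds). Time passes only in rows, so rows that do not move let the fingers close. It gives the time, the measured TCP pose, the force and the opening at its end, in the units of the state.
- bot.get_obs(): the state, without advancing time (a new reading comes with each control period).
- imaging.snapshot(name): name is "scene" or "side" or "wrist"; returns a dict with "color" (400x640x3 uint8, red, green, blue), "fx", "fy", "cx", "cy" (pixels), "world_from_camera" (4x4, takes a point from camera to world coordinates); the wrist camera has in their place "mount" (4x4, takes a point from camera to tool coordinates, whose origin is the TCP and whose axes are the tool frame's). Camera axes: x right, y up, looking along -z (the intrinsics and any distortion apply to the point x, -y, -z); pixel columns grow to the right and rows downward; lengths in m; the calibration is good to about 2 mm. A picture is of the moment at which its call begins: read the wrist's pose just before it. There is no depth.
- order.job_done(): hands the job in, once; it reports no verdict.
Trained networks look in a picture, given as the dict that the camera call returned (one of the last four; its "shot" number tells which), for a name from the list of things; names that differ only in an ending like _2 or _b are one class to them, and where a whole thing is asked for, a point or a joint stands for the part that bears it (a point fixed in the world has none). Each returns a list of dicts, best first, with "p" (0 to 1); they miss things now and then, are a little off and sometimes report something else, mostly with a low value. They report only what shows in the picture. A call takes as long as a camera call. They do not tell look-alikes from the thing itself.
- spotter.boxes_of(query, picture): "bbox" ([left, top, right, bottom] in pixels, round what is visible of it).
- spotter.place_of(query, picture): "xy" ([column, row] in pixels: a listed point, or the origin of a listed thing).
The state is a dict: "time_s": time; "joint_pos": joint angles; "joint_velocities": joint speeds; "joint_torque": joint torques, N m; "ee_pos": TCP position; "orientation": TCP orientation; "force": force on the tool from outside, world axes, zero at the start; "ft_torque": the same for the moment, N m; "opening": finger opening in m.
Only numpy, scipy, OpenCV 4.12 (cv2) and the standard library are available. Lean on these libraries where they do the work, as an engineer would, in place of code of your own. Each camera call takes 0.05 s, during which the arm holds its last target.

## Working session

There is one attempt and no reset: what is moved stays moved. The work goes in short steps, Python scripts to look and compute and a tool call to move; the robot and the scene stay as the last step left them, time stands still between calls to the robot, and variables do not carry over. Pictures are saved under pics/ and viewed, and the job is handed in when it is done.

Besides the shell and the picture viewer there is one more tool, called after "Call:" by a JSON object that holds its "op" and its "data". apply_moves: Moves the arm, as the interface text tells. Its arguments: {"type":"object","properties":{"deltas":{"type":"array","items":{"type":"number"}},"fingers":{"type":"number"},"newtons":{"type":"number"}},"required":["deltas"]}

```bash
mkdir -p pics; ls; cat > h.py <<'E'
import numpy as np, cv2
from scipy.spatial.transform import Rotation as R
from cell import bot, imaging, order, spotter
def save(p,n): cv2.imwrite(f'pics/{n}.png',cv2.cvtColor(p['color'],cv2.COLOR_RGB2BGR))
def ray(p,uv):
    T=p['world_from_camera']; d=np.array([(uv[0]-p['cx'])/p['fx'],-(uv[1]-p['cy'])/p['fy'],-1.])
    d=T[:3,:3]@d; return T[:3,3],d/np.linalg.norm(d)
def onz(p,uv,z):
    o,d=ray(p,uv); return o+d*(z-o[2])/d[2]
def proj(p,X):
    T=p['world_from_camera']; c=T[:3,:3].T@(np.asarray(X)-T[:3,3]); return np.array([p['cx']+p['fx']*c[0]/-c[2],p['cy']-p['fy']*c[1]/-c[2]])
def tri(a,ua,b,ub):
    A=np.zeros((3,3));y=np.zeros(3)
    rs=[ray(a,ua),ray(b,ub)]
    for o,d in rs:
        M=np.eye(3)-np.outer(d,d);A+=M;y+=M@o
    X=np.linalg.solve(A,y); return X,[float(np.linalg.norm((np.eye(3)-np.outer(d,d))@(X-o))) for o,d in rs]
E
python3 - <<'E'
from h import *
a=imaging.snapshot('scene');b=imaging.snapshot('side')
save(a,'s0');save(b,'d0')
print(a.keys(),bot.hold_point_z,bot.get_obs())
for q in ['press','axis','head','handle','bed','home','slide','die','knob','mug_a','carton','tin']:
    for n,p in (('scene',a),('side',b)):
        print(q,n,[(np.round(x['xy']),round(x['p'],2)) for x in spotter.place_of(q,p)][:4])
E
```

```text
pics
dict_keys(['color', 'fx', 'fy', 'cx', 'cy', 'world_from_camera', 'shot']) -0.0187 {'time_s': 0.1, 'joint_pos': array([-1.30298802e+00,  2.13310618e-01, -3.49498890e-02,  1.32351055e+00,
       -1.38748662e-05,  1.57079669e+00]), 'joint_velocities': array([ 0.0005123 , -0.00200036,  0.00126143,  0.00071041,  0.00010625,
        0.0021147 ]), 'joint_torque': array([ 4.43076951e-04, -6.87247038e+01,  4.87806737e+01,  1.21147514e-02,
        1.73722460e-04, -3.27593364e-05]), 'ee_pos': array([ 0.13222763, -0.48189567,  0.23088226]), 'orientation': array([-0.28013125,  2.07940335, -2.07738137]), 'force': array([-1.18635975, -0.39511005, -0.22614173]), 'ft_torque': array([ 0.00694432, -0.0525985 , -0.02143849]), 'opening': 0.08522382036493809}
press scene [(array([330., 204.]), 0.82)]
press side [(array([312., 226.]), 0.75)]
axis scene [(array([332., 157.]), 0.69), (array([317., 201.]), 0.54)]
axis side [(array([310., 157.]), 0.6)]
head scene [(array([330., 170.]), 0.77)]
head side [(array([309., 178.]), 0.93)]
handle scene [(array([308., 155.]), 0.52), (array([329., 156.]), 0.51)]
ha
[... 707 characters left out ...]
array([291., 271.]), 0.73), (array([317., 224.]), 0.55), (array([312., 212.]), 0.55)]
knob scene [(array([378., 234.]), 0.95), (array([278., 226.]), 0.82), (array([233., 174.]), 0.7)]
knob side [(array([365., 199.]), 0.92), (array([332., 242.]), 0.73), (array([242., 220.]), 0.7), (array([234., 271.]), 0.68)]
mug_a scene [(array([208., 255.]), 0.96), (array([251., 276.]), 0.95)]
mug_a side [(array([360., 296.]), 0.88), (array([315., 321.]), 0.56)]
carton scene [(array([397., 154.]), 0.88), (array([207., 254.]), 0.64)]
carton side [(array([280., 173.]), 0.91)]
tin scene [(array([414., 188.]), 0.72), (array([319., 203.]), 0.33), (array([207., 253.]), 0.18)]
tin side [(array([323., 174.]), 0.7)]
```

View pics/s0.png

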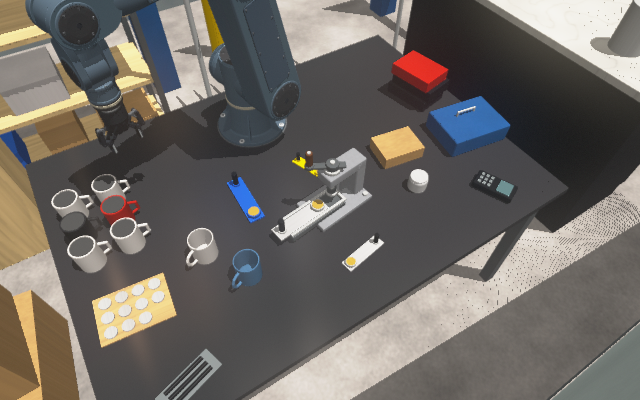

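View pics/d0.png

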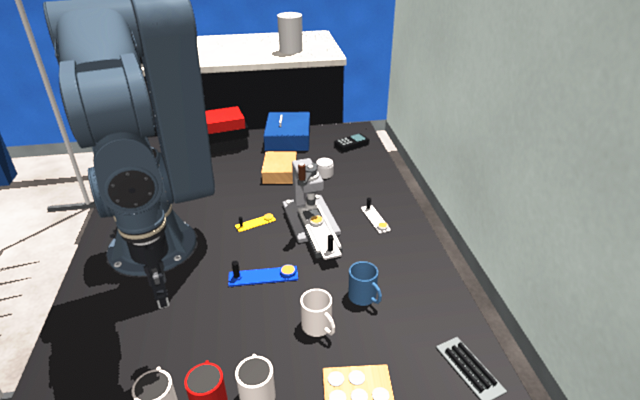

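```bash
python3 - <<'E'
import cv2
a=cv2.imread('pics/s0.png')[120:300,190:440];cv2.imwrite('pics/s0c.png',cv2.resize(a,(800,576),interpolation=cv2.INTER_CUBIC))
a=cv2.imread('pics/d0.png')[130:310,210:460];cv2.imwrite('pics/d0c.png',cv2.resize(a,(800,576),interpolation=cv2.INTER_CUBIC))
E
```

```text
(no output)
```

View pics/s0c.png

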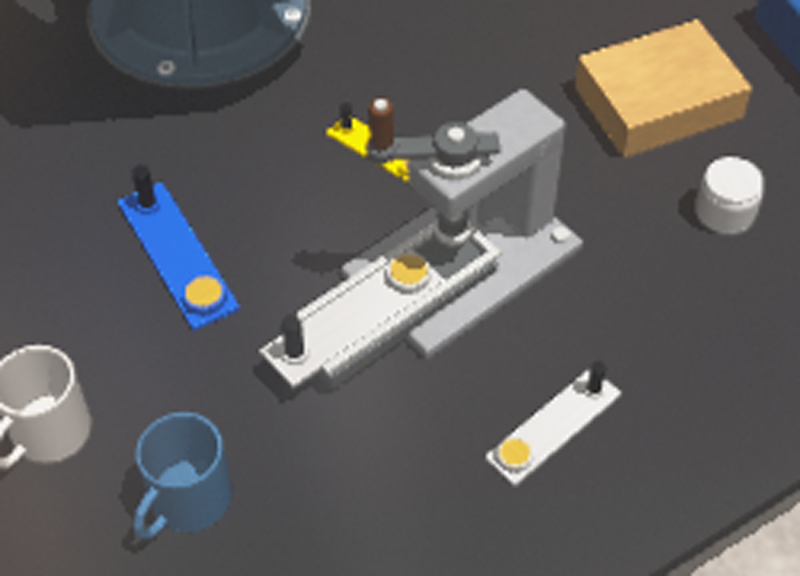

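View pics/d0c.png

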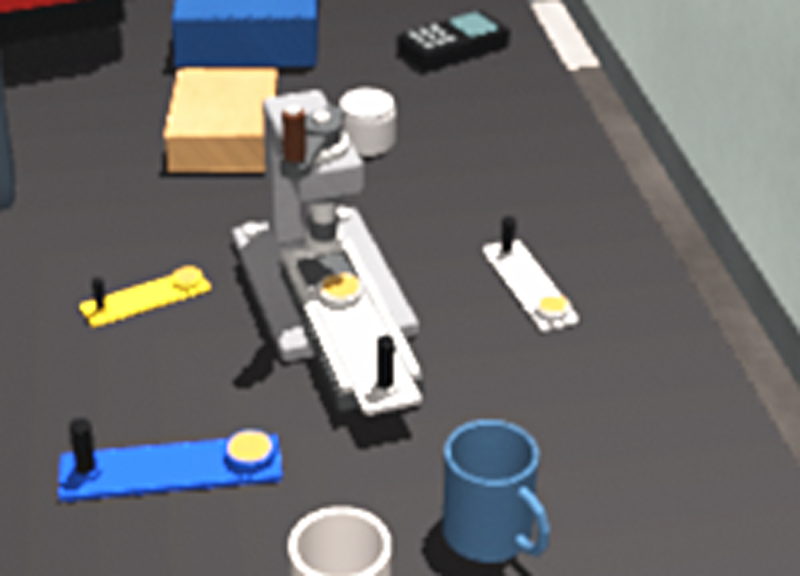

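Slide candidates in the scene picture are blue (≈245,199), yellow (≈305,165), small white (≈363,252) and white in the press bed (≈310,213). Blue and yellow are excluded. Of the two white ones, the larger is the one lying in the bed, with its knob at scene (281,226) and side (331,242). The enlarged crops confirm this. Next I compute positions.

```bash
python3 - <<'E'
from h import *
a=imaging.snapshot('scene');b=imaging.snapshot('side')
import itertools
for q in ['press','axis','head','handle','bed','home','slide','die','knob','mug_a','carton','tin']:
    A=spotter.place_of(q,a)[:5];B=spotter.place_of(q,b)[:5]
    for x,y in itertools.product(A,B):
        X,e=tri(a,x['xy'],b,y['xy'])
        if max(e)<0.012: print(q,np.round(x['xy'],1),np.round(y['xy'],1),X.round(3),round(max(e),4),round(x['p'],2),round(y['p'],2))
print(a['fx'],a['world_from_camera'].round(3),b['world_from_camera'].round(3))
E
```

```text
press [330.2 203.8] [311.9 220.9] [0.54  0.04  0.006] 0.0008 0.7 0.63
press [330.2 203.8] [311.3 212.8] [0.545 0.037 0.033] 0.0103 0.7 0.35
axis [332.7 153.8] [278.6 174.5] [0.443 0.11  0.156] 0.0095 0.88 0.69
axis [332.7 153.8] [307.4 158.6] [0.53  0.049 0.254] 0.0013 0.88 0.57
axis [306.8 154. ] [307.4 158.6] [ 0.522 -0.041  0.301] 0.0021 0.57 0.57
head [327.9 171.6] [312.3 175.5] [0.544 0.024 0.201] 0.0016 0.66 0.59
handle [307.5 155.8] [298.4 168.7] [ 0.495 -0.023  0.258] 0.0019 0.45 0.4
bed [329.6 200. ] [313.1 214.3] [0.544 0.034 0.038] 0.0004 0.69 0.96
home [331.7 194.8] [311.8 212.1] [0.537 0.046 0.045] 0.0056 0.69 0.93
slide [350.9 265.4] [381.9 228. ] [ 0.778 -0.033 -0.003] 0.003 0.97 0.71
slide [316.9 209.5] [318.3 225.5] [ 0.553 -0.025  0.033] 0.0012 0.79 0.62
slide [319.9 173.3] [265.1 217.3] [ 0.381  0.097 -0.006] 0.0059 0.47 0.61
die [253.5 214.1] [293.1 271.2] [ 0.445 -0.219  0.019] 0.0027 0.98 0.71
die [352.  261.3] [383.3 225.8] [ 0.779 -0.031  0.01 ] 0.0031 0.69 0.66
die [318.  201.4] [317.4 222. ] [ 0.545 -0.017  0.051] 0.0101 0.65 0.59
die [316.6 169.6] [266.4 21
[... 322 characters left out ...]
.64 0.88
knob [377.2 234.4] [366.  201.5] [0.747 0.093 0.031] 0.0014 0.61 0.75
mug_a [205.3 251.1] [313.6 319.8] [ 0.483 -0.417  0.011] 0.0029 0.95 0.56
mug_a [252.2 275.3] [360.9 295.7] [ 0.635 -0.324 -0.014] 0.0003 0.92 0.64
carton [393.8 152.7] [280.4 174.9] [ 0.455  0.399 -0.006] 0.0032 0.59 0.92
tin [413.  187.6] [324.  172.4] [0.637 0.345 0.011] 0.0059 0.8 0.6
435.6350752088388 [[ 0.538 -0.675  0.505  1.312]
 [ 0.843  0.422 -0.335 -0.496]
 [ 0.013  0.605  0.796  1.267]
 [ 0.     0.     0.     1.   ]] [[ 9.870e-01  9.100e-02 -1.350e-01  3.750e-01]
 [-1.630e-01  5.480e-01 -8.210e-01 -1.279e+00]
 [-1.000e-03  8.320e-01  5.550e-01  9.940e-01]
 [ 0.000e+00  0.000e+00  0.000e+00  1.000e+00]]
```

```bash
python3 - <<'E'
from h import *
o=bot.get_obs(); M=R.from_rotvec(o['orientation']).as_matrix();print(M.round(3))
w=imaging.snapshot('wrist');print(w['mount'].round(3),w['fx'])
# refine: project hypotheses
yaw=0.147
a=imaging.snapshot('scene');b=imaging.snapshot('side')
c=np.array([.54,.04]);
for n,p in(('s1',a),('d1',b)):
    im=cv2.cvtColor(p['color'],cv2.COLOR_RGB2BGR).copy(); im=cv2.resize(im,None,fx=4,fy=4,interpolation=cv2.INTER_CUBIC)
    Rm=np.array([[np.cos(yaw),-np.sin(yaw)],[np.sin(yaw),np.cos(yaw)]])
    def pt(x,y,z,col):
        X=np.r_[c+Rm@[x,y],z];u=proj(p,X)*4+1.5;cv2.circle(im,tuple(int(v) for v in u),4,col,-1)
    pt(0,0,.19,(0,0,255));pt(0,0,.252,(0,255,0));
    for x in(-.035,.035):
        for y in (.082,.127):pt(x,y,.19,(255,0,255))
    for t in np.arange(0,360,20):
        r=np.radians(t);pt(.075*np.cos(r),.075*np.sin(r),.276,(255,255,0))
    u=proj(p,[.54,.0,.1])*4;x,y=int(u[0])-400,int(u[1])-330
    cv2.imwrite(f'pics/{n}.png',im[y:y+600,x:x+800])
E
```

```text
[[-0.964  0.     0.265]
 [-0.265  0.    -0.964]
 [-0.    -1.    -0.   ]]
[[ 0.001 -0.962 -0.274 -0.07 ]
 [ 0.     0.274 -0.962 -0.141]
 [ 1.     0.001  0.     0.   ]
 [ 0.     0.     0.     1.   ]] 326.0237278915035
```

View pics/s1.png

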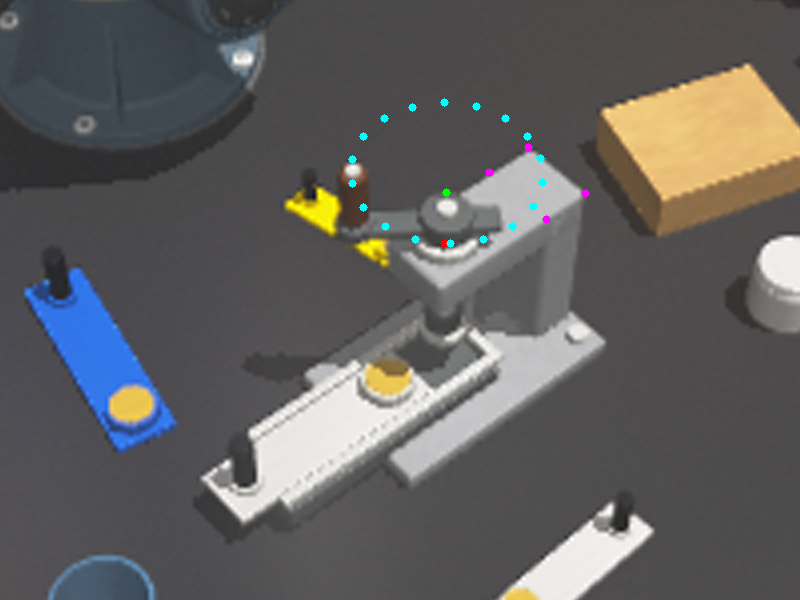

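View pics/d1.png

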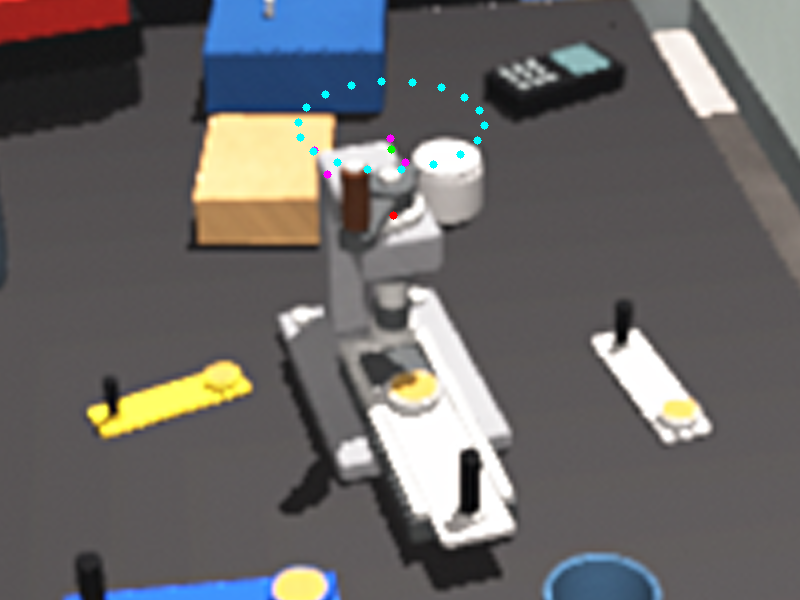

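Call:
{"op": "apply_moves", "data": {"deltas": [0, 0, 0, 0, 0.69, 0, -0.96, 0.1, -0.45, 0, 0, 0, -0.96, 0.1, -0.45, 0, 0, 0, -0.96, 0.1, -0.45, 0, 0, 0, -0.96, 0.1, -0.45, 0, 0, 0, -0.96, 0.1, -0.45, 0, 0, 0, -0.96, 0.1, -0.45, 0, 0, 0, -0.96, 0.1, -0.45, 0, 0, 0, -0.96, 0.1, -0.45, 0, 0, 0, -0.96, 0.1, -0.45, 0, 0, 0, -0.96, 0.1, -0.45, 0, 0, 0], "fingers": -1, "newtons": 25}}

```text
time_s: 4.12
ee_pos: [0.3539, -0.3351, 0.2063]
orientation: [-0.158, 2.145, -2.145]
force: [-0.4, -0.9, 0.1]
opening: 0.0854
```

Call:
{"op": "apply_moves", "data": {"deltas": [-0.96, 0.1, -0.45, 0, 0, 0, -0.96, 0.1, -0.45, 0, 0, 0, -0.96, 0.1, -0.45, 0, 0, 0, -0.96, 0.1, -0.45, 0, 0, 0, -0.96, 0.1, -0.45, 0, 0, 0, -0.96, 0.1, -0.45, 0, 0, 0, -0.96, 0.1, -0.45, 0, 0, 0, -0.96, 0.1, -0.45, 0, 0, 0, -0.96, 0.1, -0.45, 0, 0, 0, -0.96, 0.1, -0.45, 0, 0, 0, 0, 0, 0, 0, 0, 0, 0, 0, 0, 0, 0, 0]}}

```text
time_s: 5.62
ee_pos: [0.5736, -0.1893, 0.1812]
orientation: [-0.159, 2.145, -2.145]
force: [-0.7, 1.0, -0.2]
opening: 0.0856
```

```bash
cat >> h.py <<'E'
def wpic():
    o=bot.get_obs();w=imaging.snapshot('wrist');T=np.eye(4);T[:3,:3]=R.from_rotvec(o['orientation']).as_matrix();T[:3,3]=o['ee_pos'];w['world_from_camera']=T@w['mount'];return o,w
def share(dw):
    M=R.from_rotvec(bot.get_obs()['orientation']).as_matrix();return (M.T@np.asarray(dw)/.025).round(2)
E
python3 - <<'E'
from h import *
o,w=wpic();save(w,'w1');print(o['time_s'],o['ee_pos'],o['force'],R.from_rotvec(o['orientation']).as_matrix().round(3))
for q in ['knob','slide','handle','head','die','axis','bed']: print(q,[(x['xy'],x['p']) for x in spotter.place_of(q,w)])
print(proj(w,[.574,-.19,.083]))
E
```

```text
5.625 [ 0.57363597 -0.18932717  0.18123757] [-0.74646309  1.03492549 -0.24146697] [[-0.989 -0.     0.147]
 [-0.147 -0.    -0.989]
 [ 0.    -1.    -0.   ]]
knob [([304.5, 209.2], 0.73)]
slide [([138.8, 191.0], 0.83), ([60.1, 300.3], 0.72), ([326.9, 306.1], 0.56)]
handle []
head []
die [([58.3, 312.6], 0.84), ([327.7, 313.7], 0.6)]
axis []
bed [([81.9, 188.1], 0.78)]
[329.94760736 204.52195204]
```

View pics/w1.png

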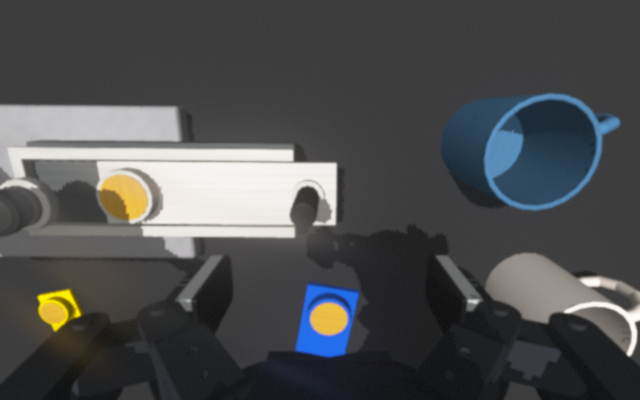

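```bash
python3 - <<'E'
from h import *
o,w=wpic()
a=imaging.snapshot('scene');b=imaging.snapshot('side')
def multi(L):
    A=np.zeros((3,3));y=np.zeros(3)
    for p,u in L:
        oo,d=ray(p,u);M=np.eye(3)-np.outer(d,d);A+=M;y+=M@oo
    X=np.linalg.solve(A,y);return X,[(proj(p,X)-u).round(1) for p,u in L]
wk=[spotter.place_of('knob',w)]
print([x['xy'] for x in wk[0]])
print(multi([(w,wk[0][0]['xy']),(a,[277.2,226.4]),(b,[333.2,243.8])]))
print(multi([(w,[304,209]),(b,[333.2,243.8])]), multi([(w,[304,209]),(a,[278.5,226.])]))
# die badge center via wrist, at z
for z in(.05,.055,.06): print('badge',onz(w,[123,194],z))
# slide far end corners on plate top z~.04
for z in(.035,.04,.045): 
  p1=onz(w,[337,163],z);p2=onz(w,[337,225],z);p3=onz(w,[160,162],z);print(z,p1,p2,np.linalg.norm(p1-p2),'yaw',np.arctan2(-(p3-p1)[0],(p3-p1)[1]))
E
```

```text
[[305.5, 209.5]]
(array([ 0.57035555, -0.18054628,  0.07804323]), [array([11.7, -3.7]), array([ 2.1, -0.4]), array([-2.1, -0.5])])
(array([ 0.57155665, -0.17339795,  0.07346036]), [array([ 4.6, -7.5]), array([-2.1, -0.9])]) (array([ 0.55567811, -0.17293018,  0.05213542]), [array([3.2, 3.2]), array([1.2, 0.2])])
badge [ 0.54828911 -0.01381812  0.05      ]
badge [ 0.55002212 -0.01685421  0.055     ]
badge [ 0.55175513 -0.0198903   0.06      ]
0.035 [ 0.5992903  -0.19281173  0.035     ] [ 0.54180116 -0.2016502   0.035     ] 0.058164586559043746 yaw 0.14000099588906498
0.04 [ 0.60004493 -0.19257321  0.04      ] [ 0.54355661 -0.20125781  0.04      ] 0.05715201637464194 yaw 0.14000099588906523
0.045 [ 0.60079956 -0.19233469  0.045     ] [ 0.54531205 -0.20086543  0.045     ] 0.05613944619024003 yaw 0.14000099588906553
```

Call:
{"op": "apply_moves", "data": {"deltas": [0.1, 0, -0.7, 0, 0, 0, 0, 1, 0, 0, 0, 0, 0, 1, 0, 0, 0, 0, 0, 1, 0, 0, 0, 0, 0, 1, 0, 0, 0, 0, 0, 0.8, 0, 0, 0, 0, 0, 0, 0, 0, 0, 0]}}

```text
time_s: 7.1
ee_pos: [0.5678, -0.1711, 0.0602]
orientation: [-0.161, 2.147, -2.145]
force: [-0.2, 0.2, 0.9]
opening: 0.0853
```

```bash
python3 - <<'E'
from h import *
o,w=wpic();save(w,'w2');print(o['time_s'],o['ee_pos'],o['force'])
a=imaging.snapshot('scene');im=cv2.cvtColor(a['color'],cv2.COLOR_RGB2BGR)[130:280,220:420];cv2.imwrite('pics/s2.png',cv2.resize(im,(800,600),interpolation=cv2.INTER_CUBIC))
E
```

```text
7.1 [ 0.56781895 -0.17109489  0.0602076 ] [-0.15733824  0.17081643  0.87326169]
```

View pics/w2.png

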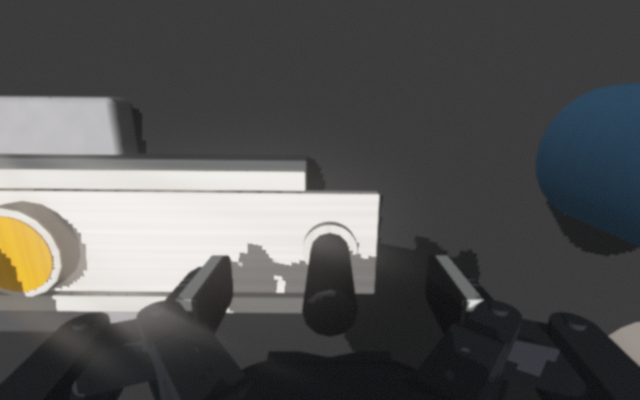

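View pics/s2.png

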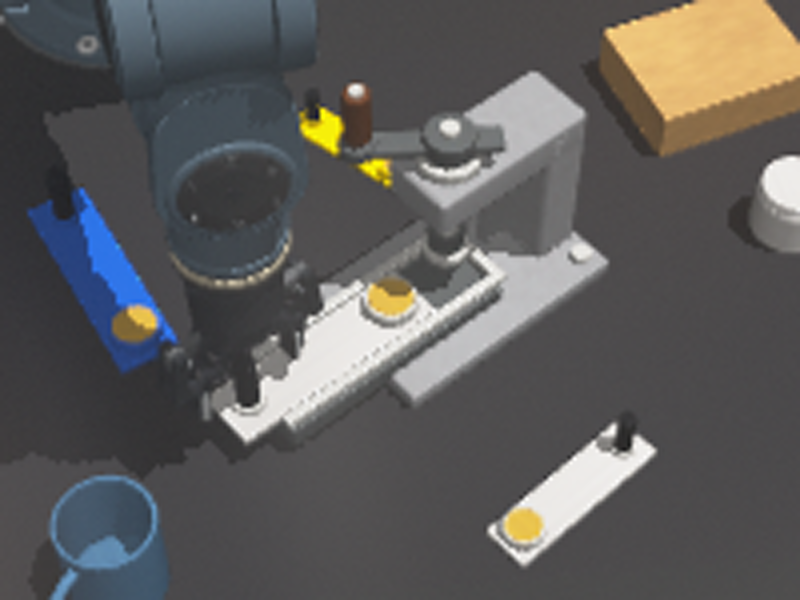

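```bash
python3 - <<'E'
from h import *
o,w=wpic();
for z in (.04,.06,.0785,.1): 
  for dx in(0,-.011,.011):print(z,dx,proj(w,np.r_[o['ee_pos'][0]+dx,o['ee_pos'][1],z]).round())
a=imaging.snapshot('scene')
print([(x['xy']) for x in spotter.place_of('knob',a)])
E
```

```text
0.04 0 [329. 244.]
0.04 -0.011 [326. 263.]
0.04 0.011 [332. 225.]
0.06 0 [329. 261.]
0.06 -0.011 [326. 281.]
0.06 0.011 [333. 240.]
0.0785 0 [329. 280.]
0.0785 -0.011 [325. 303.]
0.0785 0.011 [333. 257.]
0.1 0 [329. 310.]
0.1 -0.011 [325. 336.]
0.1 0.011 [334. 283.]
[[380.4, 237.5], [235.4, 175.4], [280.1, 224.6], [331.4, 155.6], [298.1, 154.9]]
```

Call:
{"op": "apply_moves", "data": {"deltas": [0, 0, 0, 0, 0, 0, 0, 0, 0, 0, 0, 0, 0, 0, 0, 0, 0, 0, 0, 0, 0, 0, 0, 0, 0, 0, 0, 0, 0, 0, 0, 0, 0, 0, 0, 0, 0, 0, 0, 0, 0, 0, 0, 0, 0, 0, 0, 0], "fingers": 1, "newtons": 30}}

```text
time_s: 8.35
ee_pos: [0.5691, -0.1721, 0.0615]
orientation: [-0.158, 2.145, -2.145]
force: [-1.9, 3.0, 4.8]
opening: 0.0192
```

Call:
{"op": "apply_moves", "data": {"deltas": [0, 0, -0.4, 0, 0, 0, 0, 0, -0.4, 0, 0, 0, 0, 0, -0.4, 0, 0, 0, 0, 0, -0.4, 0, 0, 0, 0, 0, -0.4, 0, 0, 0]}}

```text
time_s: 8.98
ee_pos: [0.5618, -0.1224, 0.0615]
orientation: [-0.158, 2.144, -2.146]
force: [1.0, -5.0, 2.1]
opening: 0.0191
```

Moved 50 mm, drag is about 5 N. Now creep to the stop.

Call:
{"op": "apply_moves", "data": {"deltas": [0, 0, -0.12, 0, 0, 0, 0, 0, -0.12, 0, 0, 0]}}

```text
time_s: 9.22
ee_pos: [0.561, -0.1169, 0.0615]
orientation: [-0.158, 2.144, -2.145]
force: [0.4, -5.7, 4.3]
opening: 0.0191
```

Call:
{"op": "apply_moves", "data": {"deltas": [0, 0, -0.1, 0, 0, 0, 0, 0, -0.1, 0, 0, 0]}}

```text
time_s: 9.48
ee_pos: [0.5603, -0.1121, 0.0615]
orientation: [-0.158, 2.144, -2.146]
force: [1.0, -5.5, 4.1]
opening: 0.0194
```

Call:
{"op": "apply_moves", "data": {"deltas": [0, 0, -0.1, 0, 0, 0, 0, 0, -0.1, 0, 0, 0]}}

```text
time_s: 9.72
ee_pos: [0.5601, -0.1093, 0.0618]
orientation: [-0.156, 2.14, -2.151]
force: [3.6, -31.7, 5.2]
opening: 0.0189
```

Call:
{"op": "apply_moves", "data": {"deltas": [0, 0, -0.08, 0, 0, 0, 0, 0, -0.08, 0, 0, 0]}}

```text
time_s: 9.98
ee_pos: [0.5606, -0.1089, 0.0629]
orientation: [-0.151, 2.132, -2.158]
force: [5.3, -55.8, 11.0]
opening: 0.0189
```

Call:
{"op": "apply_moves", "data": {"deltas": [0, 0, 0.16, 0, 0, 0, 0, 0, 0, 0, 0, 0]}}

```text
time_s: 10.22
ee_pos: [0.56, -0.1094, 0.0617]
orientation: [-0.155, 2.141, -2.15]
force: [3.3, -21.2, 2.0]
opening: 0.019
```

Call:
{"op": "apply_moves", "data": {"deltas": [0, 0, 0, 0, 0, 0, 0, 0, 0, 0, 0, 0, 0, 0, 0, 0, 0, 0, 0, 0, 0, 0, 0, 0], "fingers": -1}}

```text
time_s: 10.72
ee_pos: [0.5592, -0.1067, 0.0612]
orientation: [-0.159, 2.145, -2.145]
force: [-1.2, -0.6, -0.3]
opening: 0.0857
```

```bash
python3 - <<'E'
from h import *
o,w=wpic();save(w,'w3');print(o['time_s'],o['ee_pos'],o['force'],o['opening'])
a=imaging.snapshot('side');im=cv2.cvtColor(a['color'],cv2.COLOR_RGB2BGR)[140:290,230:430];cv2.imwrite('pics/d3.png',cv2.resize(im,(800,600),interpolation=cv2.INTER_CUBIC))
E
```

```text
10.725 [ 0.55920979 -0.10666696  0.06119977] [-1.1706032  -0.64996758 -0.25362917] 0.08571602787012253
```

View pics/d3.png

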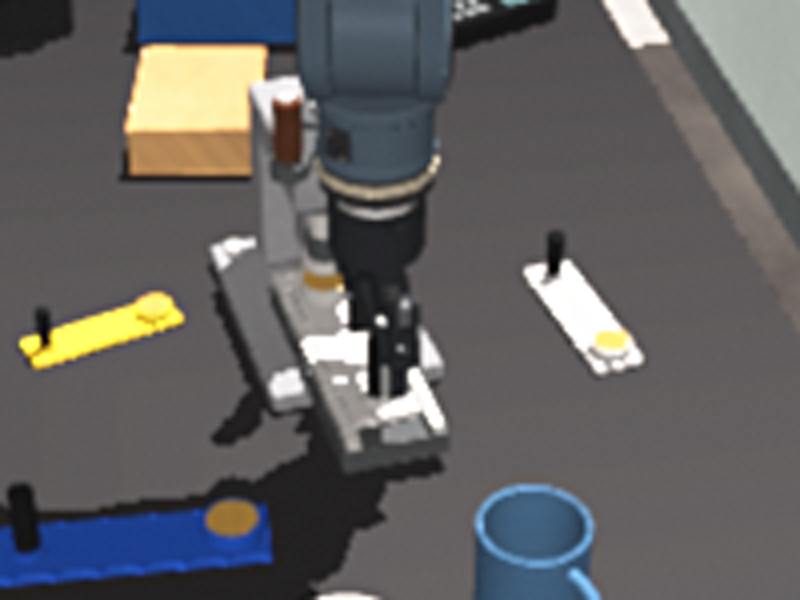

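View pics/w3.png

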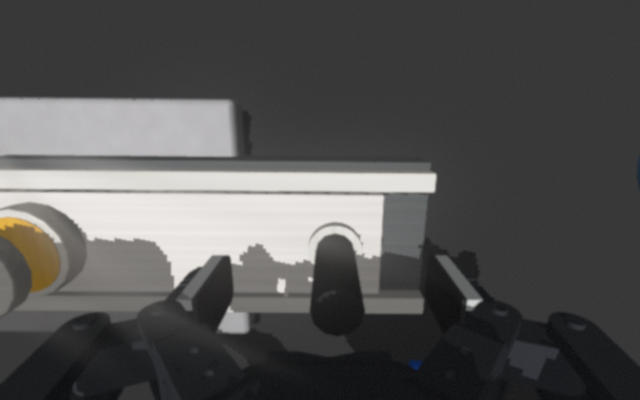

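Call:
{"op": "apply_moves", "data": {"deltas": [0, -1, 0, 0, 0, 0, 0, -1, 0, 0, 0, 0, 0, -1, 0, 0, 0, 0, 0, -1, 0, 0, 0, 0, 0, -1, 0, 0, 0, 0, 0, -1, 0, 0, 0, 0, 0, -1, 0, 0, 0, 0, 0, -1, 0, 0, 0, 0, 0, -1, 0, 0, 0, 0, 0, -1, 0, 0, 0, 0, 0, -0.8, 0, 0, 0, 0]}}

```text
time_s: 12.2
ee_pos: [0.5594, -0.1068, 0.3324]
orientation: [-0.158, 2.144, -2.145]
force: [-0.0, 0.6, -0.7]
opening: 0.0855
```

Call:
{"op": "apply_moves", "data": {"deltas": [0.48, 0, -0.92, 0, 0, 0, 0.48, 0, -0.92, 0, 0, 0, 0.48, 0, -0.92, 0, 0, 0, 0.48, 0, -0.92, 0, 0, 0, 0, 0, 0, 0, 0, 0, 0, 0, 0, 0, 0, 0]}}

```text
time_s: 12.95
ee_pos: [0.4986, -0.0232, 0.3313]
orientation: [-0.158, 2.145, -2.145]
force: [0.9, -0.4, 0.0]
opening: 0.0851
```

```bash
python3 - <<'E'
from h import *
o,w=wpic();save(w,'w4');print(o['time_s'],o['ee_pos'],o['force'],o['opening'])
for q in ['handle','axis','head']: print(q,[(np.round(x['xy'],1),x['p']) for x in spotter.place_of(q,w)])
for t in(-130,-125,-120,-115):
  r=np.radians(t);c=np.array([.5385,.044])+.075*np.array([np.cos(r),np.sin(r)]);print(t,c,proj(w,np.r_[c,.276]),proj(w,np.r_[c,.252]))
print('hub',proj(w,[.5385,.044,.24]))
E
```

```text
12.95 [ 0.49857894 -0.02317519  0.33133665] [ 0.94763186 -0.36736062  0.02437129] 0.0851378537267078
handle [(array([324.8, 207.6]), 0.6), (array([407.4, 133.4]), 0.42)]
axis [(array([241.5, 140.3]), 0.88)]
head []
-130 [ 0.49029093 -0.01345333] [312.1757287  233.69465426] [313.82405932 221.44628514]
-125 [ 0.49548177 -0.0174364 ] [319.4292759  227.01893005] [320.36264281 215.37082938]
-120 [ 0.501      -0.02095191] [326.11526803 219.677714  ] [326.38300336 208.69802817]
-115 [ 0.50680363 -0.02397308] [332.18108514 211.70340739] [331.83779057 201.4596213 ]
hub [242.58858515 140.23128351]
```

View pics/w4.png

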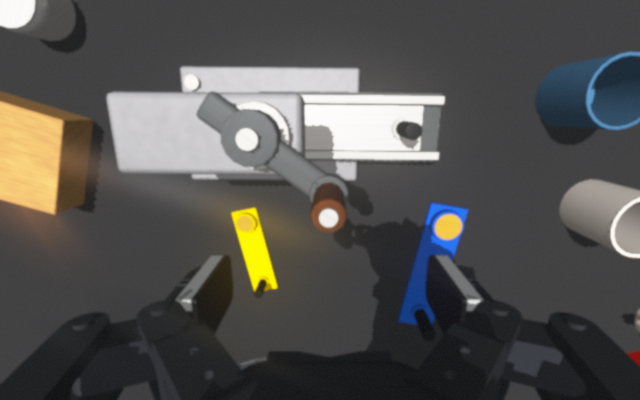

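Call:
{"op": "apply_moves", "data": {"deltas": [-0.15, 0.8, -0.04, 0, 0, 0, 0, 1, 0, 0, 0, 0, 0, 1, 0, 0, 0, 0, 0, 1, 0, 0, 0, 0, 0, 0, 0, 0, 0, 0]}}

```text
time_s: 13.78
ee_pos: [0.5011, -0.0216, 0.235]
orientation: [-0.161, 2.147, -2.146]
force: [-0.4, 0.6, 0.6]
opening: 0.0857
```

Call:
{"op": "apply_moves", "data": {"deltas": [0, 0, 0, 0, 0, 0, 0, 0, 0, 0, 0, 0, 0, 0, 0, 0, 0, 0, 0, 0, 0, 0, 0, 0, 0, 0, 0, 0, 0, 0, 0, 0, 0, 0, 0, 0, 0, 0, 0, 0, 0, 0, 0, 0, 0, 0, 0, 0], "fingers": 1, "newtons": 50}}

```text
time_s: 14.78
ee_pos: [0.5021, -0.0219, 0.237]
orientation: [-0.157, 2.144, -2.146]
force: [-1.9, -4.3, 7.3]
opening: 0.0226
```

```bash
python3 - <<'E'
from h import *
o,w=wpic();save(w,'w5');print(o['time_s'],o['ee_pos'],o['force'],o['opening'])
p=o['ee_pos'];print(proj(w,p+[0,0,.04]))
a=imaging.snapshot('side');im=cv2.cvtColor(a['color'],cv2.COLOR_RGB2BGR)[140:290,230:430];cv2.imwrite('pics/d5.png',cv2.resize(im,(800,600),interpolation=cv2.INTER_CUBIC))
E
```

```text
14.775 [ 0.50206012 -0.02185783  0.23701751] [-1.9329122  -4.28388803  7.27380101] 0.022604184309812127
[329.33029213 313.37468387]
```

View pics/w5.png

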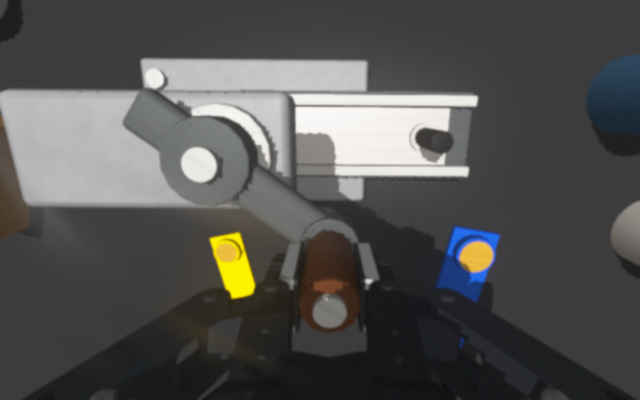

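View pics/d5.png

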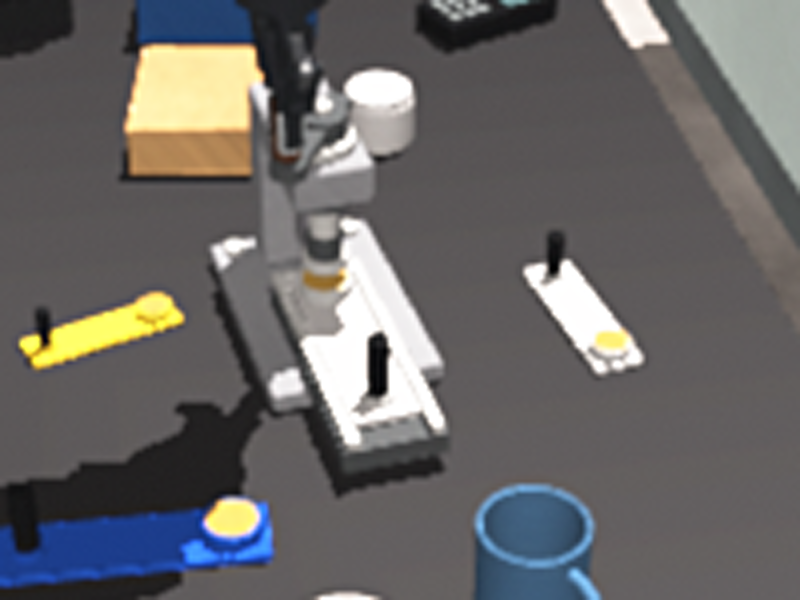

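```bash
python3 - <<'E'
from h import *
M=R.from_rotvec(bot.get_obs()['orientation']).as_matrix()
C=np.array([.5385,.044]);r=.0753
for k in range(36):
    a,b=np.radians(-119-10*k),np.radians(-129-10*k)
    d=r*np.array([np.cos(b)-np.cos(a),np.sin(b)-np.sin(a),0]);s=M.T@d/.025
    print(k,f'{s[0]:.2f}, 0, {s[2]:.2f}, 0, 0, 0')
E
cat > f.py <<'E'
from h import *
import sys
o=bot.get_obs();C=np.array([.5385,.044]);d=o['ee_pos'][:2]-C;a=np.arctan2(d[1],d[0]);t=np.array([np.sin(a),-np.cos(a)])
print('t',o['time_s'],'turned',round((-119-np.degrees(a))%360,1),'r',np.linalg.norm(d).round(4),'Ftan(resist)',round(-o['force'][:2]@t,2),'Frad',round(o['force'][:2]@d/np.linalg.norm(d),2),o['force'].round(1),o['ee_pos'][2].round(4),o['opening'])
E
python3 f.py
```

```text
0 0.39, 0, -0.35, 0, 0, 0
1 0.32, 0, -0.42, 0, 0, 0
2 0.24, 0, -0.47, 0, 0, 0
3 0.16, 0, -0.50, 0, 0, 0
4 0.07, 0, -0.52, 0, 0, 0
5 -0.02, 0, -0.52, 0, 0, 0
6 -0.11, 0, -0.51, 0, 0, 0
7 -0.20, 0, -0.49, 0, 0, 0
8 -0.28, 0, -0.44, 0, 0, 0
9 -0.35, 0, -0.39, 0, 0, 0
10 -0.42, 0, -0.32, 0, 0, 0
11 -0.47, 0, -0.24, 0, 0, 0
12 -0.50, 0, -0.16, 0, 0, 0
13 -0.52, 0, -0.07, 0, 0, 0
14 -0.52, 0, 0.02, 0, 0, 0
15 -0.51, 0, 0.11, 0, 0, 0
16 -0.49, 0, 0.20, 0, 0, 0
17 -0.44, 0, 0.28, 0, 0, 0
18 -0.39, 0, 0.35, 0, 0, 0
19 -0.32, 0, 0.42, 0, 0, 0
20 -0.24, 0, 0.47, 0, 0, 0
21 -0.16, 0, 0.50, 0, 0, 0
22 -0.07, 0, 0.52, 0, 0, 0
23 0.02, 0, 0.52, 0, 0, 0
24 0.11, 0, 0.51, 0, 0, 0
25 0.20, 0, 0.49, 0, 0, 0
26 0.28, 0, 0.44, 0, 0, 0
27 0.35, 0, 0.39, 0, 0, 0
28 0.42, 0, 0.32, 0, 0, 0
29 0.47, 0, 0.24, 0, 0, 0
30 0.50, 0, 0.16, 0, 0, 0
31 0.52, 0, 0.07, 0, 0, 0
32 0.52, 0, -0.02, 0, 0, 0
33 0.51, 0, -0.11, 0, 0, 0
34 0.49, 0, -0.20, 0, 0, 0
35 0.44, 0, -0.28, 0, 0, 0
t 14.875 turned 360.0 r 0.0753 Ftan(resist) -0.13 Frad 5.19 [-2.6 -4.5  6.3] 0.237 0.02278761921803638
```

Call:
{"op": "apply_moves", "data": {"deltas": [0.39, 0, -0.35, 0, 0, 0, 0.32, 0, -0.42, 0, 0, 0, 0.24, 0, -0.47, 0, 0, 0]}}

```text
time_s: 15.25
ee_pos: [0.4739, 0.005, 0.237]
orientation: [-0.156, 2.142, -2.147]
force: [1.0, -7.2, 5.0]
opening: 0.0227
```

```bash
python3 f.py
```

```text
t 15.25 turned 29.9 r 0.0755 Ftan(resist) 6.67 Frad 2.87 [ 1.  -7.2  5. ] 0.237 0.022659989701827612
```

Call:
{"op": "apply_moves", "data": {"deltas": [0.16, 0, -0.5, 0, 0, 0, 0.07, 0, -0.52, 0, 0, 0, -0.02, 0, -0.52, 0, 0, 0]}}

```text
time_s: 15.62
ee_pos: [0.4629, 0.0427, 0.237]
orientation: [-0.157, 2.143, -2.147]
force: [1.6, -7.6, 5.3]
opening: 0.023
```

```bash
python3 f.py
```

```text
t 15.625 turned 60.0 r 0.0756 Ftan(resist) 7.65 Frad -1.48 [ 1.6 -7.6  5.3] 0.237 0.022958331800724062
```

Call:
{"op": "apply_moves", "data": {"deltas": [-0.11, 0, -0.51, 0, 0, 0, -0.2, 0, -0.49, 0, 0, 0, -0.28, 0, -0.44, 0, 0, 0]}}

```text
time_s: 16.0
ee_pos: [0.471, 0.0761, 0.2368]
orientation: [-0.172, 2.148, -2.135]
force: [-34.5, 8.3, 26.2]
opening: 0.0229
```

```bash
python3 f.py
```

```text
t 16.0 turned 86.4 r 0.0748 Ftan(resist) 7.34 Frad 34.75 [-34.5   8.3  26.2] 0.2368 0.02292305079829221
```

Call:
{"op": "apply_moves", "data": {"deltas": [-0.35, 0, -0.39, 0, 0, 0, -0.42, 0, -0.32, 0, 0, 0, -0.47, 0, -0.24, 0, 0, 0]}}

```text
time_s: 16.38
ee_pos: [0.4962, 0.0961, 0.2366]
orientation: [-0.2, 2.161, -2.108]
force: [-26.9, 26.2, 15.5]
opening: 0.0214
```

```bash
python3 f.py
```

```text
t 16.375 turned 111.9 r 0.067 Ftan(resist) 4.41 Frad 37.29 [-26.9  26.2  15.5] 0.2366 0.021409073387650218
```

Call:
{"op": "apply_moves", "data": {"deltas": [-0.5, 0, -0.16, 0, 0, 0, -0.52, 0, -0.07, 0, 0, 0]}}

```text
time_s: 16.62
ee_pos: [0.5273, 0.0992, 0.2368]
orientation: [-0.19, 2.148, -2.111]
force: [0.7, -0.4, 0.5]
opening: 0.0002
```

```bash
python3 f.py
```

```text
t 16.625 turned 139.5 r 0.0563 Ftan(resist) -0.56 Frad -0.57 [ 0.7 -0.4  0.5] 0.2368 0.00017196817106181417
```

```bash
python3 - <<'E'
from h import *
o,w=wpic();save(w,'w6');print(o['time_s'],o['ee_pos'],o['joint_pos'].round(3))
for n in('side','scene'):
  a=imaging.snapshot(n);im=cv2.cvtColor(a['color'],cv2.COLOR_RGB2BGR)
  im=im[90:240,230:430]
  cv2.imwrite(f'pics/{n}6.png',cv2.resize(im,(800,600),interpolation=cv2.INTER_CUBIC))
E
```

```text
16.625 [0.52727502 0.09916638 0.2368196 ] [0.176 0.288 0.077 1.36  0.017 3.141]
```

View pics/w6.png

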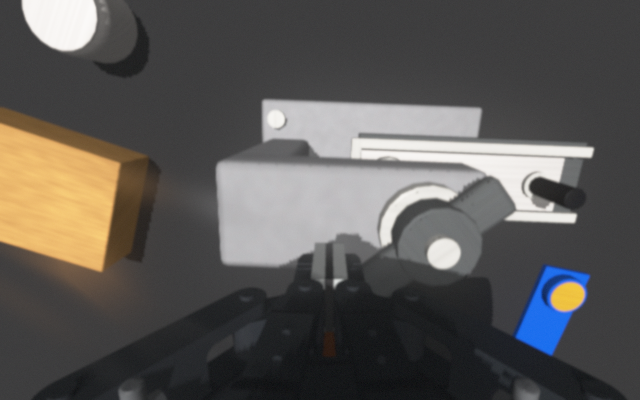

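View pics/side6.png

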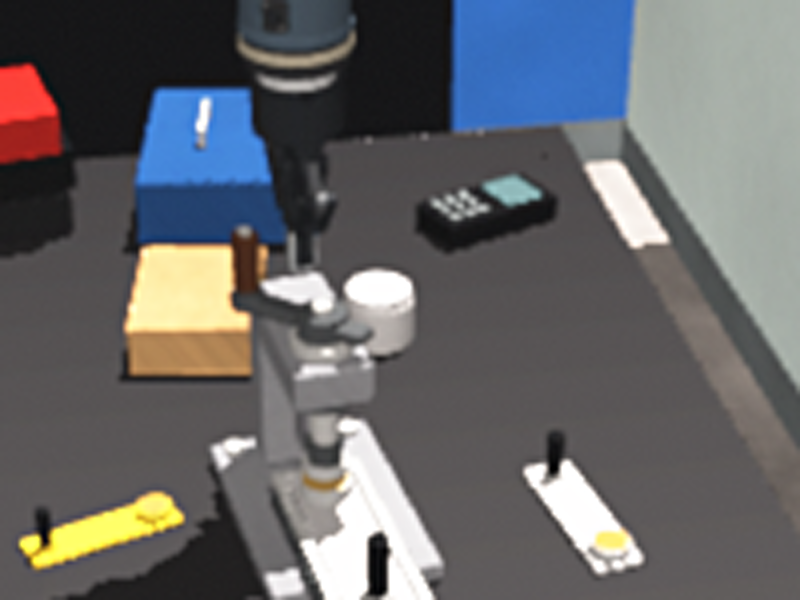

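View pics/scene6.png

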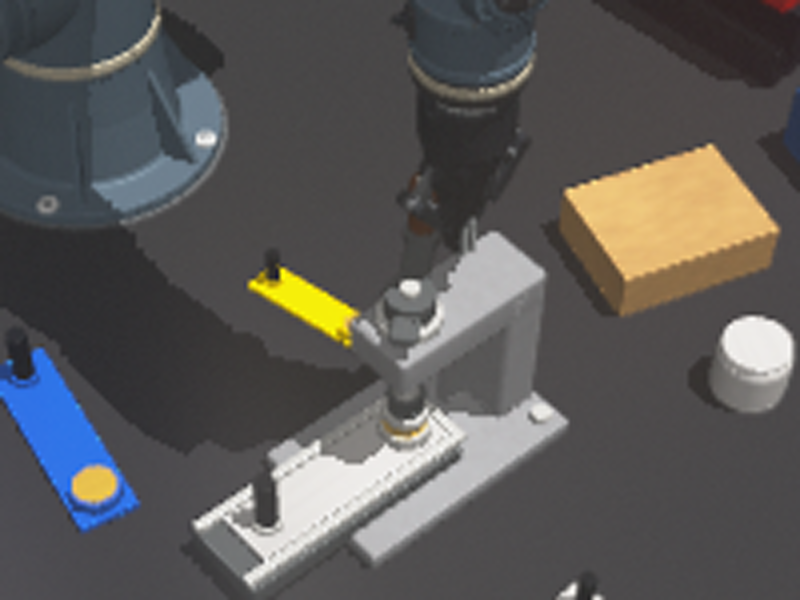

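Call:
{"op": "apply_moves", "data": {"deltas": [0, -1, 0, 0, 0, 0, 0, -1, 0, 0, 0, 0]}}

```text
time_s: 17.02
ee_pos: [0.5263, 0.0977, 0.2872]
orientation: [-0.19, 2.149, -2.112]
force: [-1.2, 0.7, -0.6]
opening: -0.0002
```

```bash
python3 - <<'E'
from h import *
o=bot.get_obs();print(o['joint_pos'].round(4),o['force'],o['ee_pos'],R.from_rotvec(o['orientation']).as_matrix().round(3))
E
```

```text
[0.1734 0.2888 0.2047 1.4874 0.0172 3.1392] [-1.18247799  0.6684597  -0.55017873] [0.52631923 0.09771534 0.28717759] [[-0.985 -0.004  0.175]
 [-0.175  0.017 -0.984]
 [ 0.001 -1.    -0.017]]
```

Call:
{"op": "apply_moves", "data": {"deltas": [0, -1, 0, 0, 0, 0, 0, -1, 0, 0, -1, 0, 0, 0, 0, 0, -1, 0, 0, 0, 0, 0, -1, 0, 0, 0, 0, 0, -1, 0, 0, 0, 0, 0, -1, 0, 0, 0, 0, 0, -1, 0, 0, 0, 0, 0, -1, 0, 0, 0, 0, 0, -1, 0, 0, 0, 0, 0, -1, 0, 0, 0, 0, 0, 0, 0], "fingers": -1}}

```text
time_s: 18.4
ee_pos: [0.5267, 0.097, 0.3367]
orientation: [-1.275, 1.089, -1.066]
force: [0.6, 0.1, -0.3]
opening: 0.085
```

```bash
python3 - <<'E'
from h import *
o,w=wpic();save(w,'w7');M=R.from_rotvec(o['orientation']).as_matrix();print(o['time_s'],o['joint_pos'].round(4),o['force'],o['ee_pos'],M.round(3))
for q in ['handle','axis','head']: print(q,[(np.round(x['xy'],1),x['p']) for x in spotter.place_of(q,w)])
# tilt fix in tool frame: rotate tool y onto -z
y=M[:,1];ax=np.cross(y,[0,0,-1]);print('fix shares',np.degrees(M.T@ax)/10)
for t in range(120,180,10):
  r=np.radians(t);c=np.array([.5385,.044])+.075*np.array([np.cos(r),np.sin(r)]);print(t,c,proj(w,np.r_[c,.276]),proj(w,np.r_[c,.252]))
print('hub',proj(w,[.5385,.044,.24]))
E
```

```text
18.4 [0.1719 0.3056 0.3531 1.6185 0.0172 1.5678] [ 0.62249848  0.08653088 -0.26037971] [0.52670556 0.09698902 0.33665502] [[ 0.174 -0.003  0.985]
 [-0.985  0.017  0.174]
 [-0.017 -1.    -0.   ]]
handle [(array([265.2, 207.3]), 0.96)]
axis [(array([332.6, 277.5]), 0.96)]
head [(array([329.9, 248.3]), 0.98)]
fix shares [ 4.73009681e-04 -3.93637077e-22 -9.87630136e-02]
120 [0.501      0.10895191] [292.34925967 198.13146711] [296.02626786 189.97501714]
130 [0.49029093 0.10145333] [274.22926362 206.45844797] [279.68469431 197.52428616]
140 [0.48104667 0.09220907] [258.27965822 217.57574309] [265.26249279 207.61906759]
150 [0.47354809 0.0815    ] [245.02539377 231.00236198] [253.23182531 219.83501319]
160 [0.46802305 0.06965151] [234.84923612 246.18679088] [243.94348376 233.68234949]
170 [0.46463942 0.05702361] [227.98598988 262.5431784 ] [237.6205115  248.63667609]
hub [331.79702888 272.49179455]
```

View pics/w7.png

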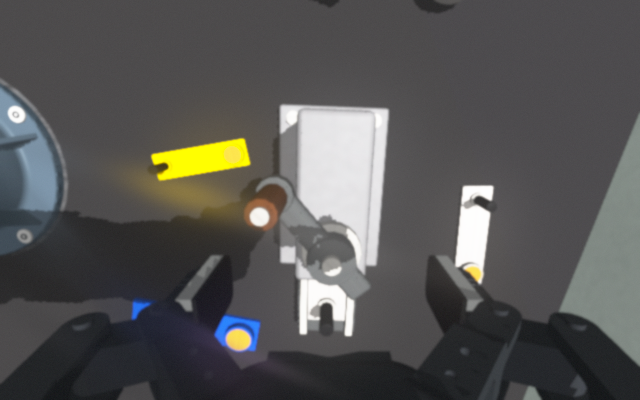

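Call:
{"op": "apply_moves", "data": {"deltas": [-0.07, 0, -0.92, 0, 0, -0.1, -0.06, 0, -0.91, 0, 0, 0, 0, 1, 0, 0, 0, 0, 0, 1, 0, 0, 0, 0, 0, 1, 0, 0, 0, 0, 0, 1, 0, 0, 0, 0, 0, 0, 0, 0, 0, 0]}}

```text
time_s: 19.48
ee_pos: [0.4803, 0.0922, 0.2355]
orientation: [-1.289, 1.081, -1.079]
force: [0.1, -0.4, 0.9]
opening: 0.0854
```

```bash
python3 - <<'E'
from h import *
o,w=wpic();save(w,'w8');M=R.from_rotvec(o['orientation']).as_matrix();print(o['time_s'],o['joint_pos'].round(3),o['force'],o['ee_pos'],M.round(3))
print(proj(w,np.r_[o['ee_pos'][:2],.276]))
E
```

```text
19.475 [ 0.19   0.192 -0.05   1.332 -0.     1.586] [ 0.09884513 -0.38738993  0.85971522] [0.48030385 0.09221341 0.23545923] [[ 0.174 -0.003  0.985]
 [-0.985 -0.001  0.174]
 [ 0.    -1.    -0.003]]
[327.95146319 313.87663371]
```

View pics/w8.png

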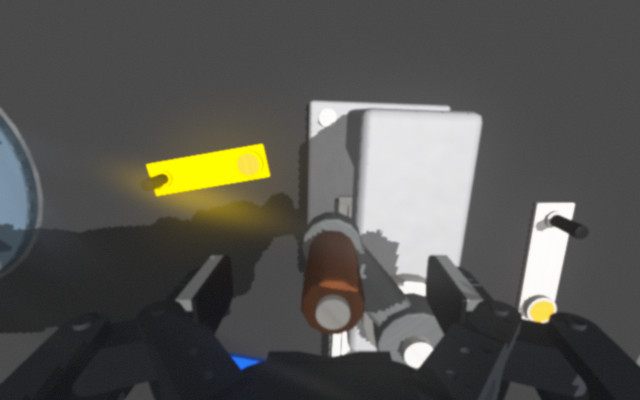

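Call:
{"op": "apply_moves", "data": {"deltas": [0, 0, 0, 0, 0, 0, 0, 0, 0, 0, 0, 0, 0, 0, 0, 0, 0, 0, 0, 0, 0, 0, 0, 0, 0, 0, 0, 0, 0, 0, 0, 0, 0, 0, 0, 0, 0, 0, 0, 0, 0, 0, 0, 0, 0, 0, 0, 0], "fingers": 1, "newtons": 50}}

```text
time_s: 20.52
ee_pos: [0.4816, 0.0925, 0.237]
orientation: [-1.287, 1.078, -1.079]
force: [0.8, 0.9, 5.7]
opening: 0.0231
```

```bash
python3 f.py; python3 - <<'E'
from h import *
M=R.from_rotvec(bot.get_obs()['orientation']).as_matrix()
C=np.array([.5385,.044]);r=.0753
for k in range(36):
    a,b=np.radians(140-10*k),np.radians(130-10*k)
    d=r*np.array([np.cos(b)-np.cos(a),np.sin(b)-np.sin(a),0]);s=M.T@d/.025
    print(k,f'{s[0]:.2f}, 0, {s[2]:.2f}, 0, 0, 0')
E
```

```text
t 20.525 turned 101.5 r 0.0747 Ftan(resist) -1.19 Frad -0.08 [0.8 0.9 5.7] 0.237 0.023071002166090385
0 -0.30, 0, 0.43, 0, 0, 0
1 -0.22, 0, 0.48, 0, 0, 0
2 -0.13, 0, 0.51, 0, 0, 0
3 -0.04, 0, 0.52, 0, 0, 0
4 0.05, 0, 0.52, 0, 0, 0
5 0.14, 0, 0.51, 0, 0, 0
6 0.22, 0, 0.48, 0, 0, 0
7 0.30, 0, 0.43, 0, 0, 0
8 0.37, 0, 0.37, 0, 0, 0
9 0.43, 0, 0.30, 0, 0, 0
10 0.48, 0, 0.22, 0, 0, 0
11 0.51, 0, 0.13, 0, 0, 0
12 0.52, 0, 0.04, 0, 0, 0
13 0.52, 0, -0.05, 0, 0, 0
14 0.51, 0, -0.14, 0, 0, 0
15 0.48, 0, -0.22, 0, 0, 0
16 0.43, 0, -0.30, 0, 0, 0
17 0.37, 0, -0.37, 0, 0, 0
18 0.30, 0, -0.43, 0, 0, 0
19 0.22, 0, -0.48, 0, 0, 0
20 0.13, 0, -0.51, 0, 0, 0
21 0.04, 0, -0.52, 0, 0, 0
22 -0.05, 0, -0.52, 0, 0, 0
23 -0.14, 0, -0.51, 0, 0, 0
24 -0.22, 0, -0.48, 0, 0, 0
25 -0.30, 0, -0.43, 0, 0, 0
26 -0.37, 0, -0.37, 0, 0, 0
27 -0.43, 0, -0.30, 0, 0, 0
28 -0.48, 0, -0.22, 0, 0, 0
29 -0.51, 0, -0.13, 0, 0, 0
30 -0.52, 0, -0.04, 0, 0, 0
31 -0.52, 0, 0.05, 0, 0, 0
32 -0.51, 0, 0.14, 0, 0, 0
33 -0.48, 0, 0.22, 0, 0, 0
34 -0.43, 0, 0.30, 0, 0, 0
35 -0.37, 0, 0.37, 0, 0, 0
```

Call:
{"op": "apply_moves", "data": {"deltas": [-0.3, 0, 0.43, 0, 0, 0, -0.22, 0, 0.48, 0, 0, 0]}}

```text
time_s: 20.78
ee_pos: [0.5013, 0.1088, 0.237]
orientation: [-1.289, 1.078, -1.08]
force: [-1.8, -10.4, 9.8]
opening: 0.023
```

```bash
python3 f.py
```

```text
t 20.775 turned 121.1 r 0.0747 Ftan(resist) 6.73 Frad -8.11 [ -1.8 -10.4   9.8] 0.237 0.022954096058015287
```

Call:
{"op": "apply_moves", "data": {"deltas": [-0.13, 0, 0.51, 0, 0, 0, -0.04, 0, 0.52, 0, 0, 0]}}

```text
time_s: 21.02
ee_pos: [0.526, 0.1175, 0.237]
orientation: [-1.289, 1.078, -1.079]
force: [-6.3, -9.2, 11.2]
opening: 0.0226
```

```bash
python3 f.py
```

```text
t 21.025 turned 141.3 r 0.0745 Ftan(resist) 7.72 Frad -8.0 [-6.3 -9.2 11.2] 0.237 0.02255901197960281
```

Call:
{"op": "apply_moves", "data": {"deltas": [0.06, 0, 0.52, 0, 0, 0, 0.15, 0, 0.51, 0, 0, 0]}}

```text
time_s: 21.28
ee_pos: [0.5521, 0.1171, 0.237]
orientation: [-1.288, 1.079, -1.078]
force: [-7.7, -5.4, 11.7]
opening: 0.0229
```

```bash
python3 f.py
```

```text
t 21.275 turned 161.5 r 0.0744 Ftan(resist) 6.59 Frad -6.71 [-7.7 -5.4 11.7] 0.237 0.022919407546255825
```

Call:
{"op": "apply_moves", "data": {"deltas": [0.22, 0, 0.48, 0, 0, 0, 0.3, 0, 0.43, 0, 0, 0]}}

```text
time_s: 21.52
ee_pos: [0.5765, 0.108, 0.2369]
orientation: [-1.289, 1.079, -1.078]
force: [-11.7, -6.4, 12.7]
opening: 0.023
```

```bash
python3 f.py
```

```text
t 21.525 turned 181.7 r 0.0745 Ftan(resist) 6.76 Frad -11.46 [-11.7  -6.4  12.7] 0.2369 0.023016610444898056
```

Call:
{"op": "apply_moves", "data": {"deltas": [0.37, 0, 0.37, 0, 0, 0, 0.43, 0, 0.3, 0, 0, 0]}}

```text
time_s: 21.78
ee_pos: [0.5961, 0.0913, 0.2369]
orientation: [-1.289, 1.079, -1.078]
force: [-14.9, -3.9, 14.7]
opening: 0.0224
```

```bash
python3 f.py
```

```text
t 21.775 turned 201.6 r 0.0746 Ftan(resist) 6.45 Frad -13.93 [-14.9  -3.9  14.7] 0.2369 0.022442232977620873
```

Call:
{"op": "apply_moves", "data": {"deltas": [0.5, 0, 0.18, 0, 0, 0, 0.52, 0, 0.11, 0, 0, 0]}}

```text
time_s: 22.02
ee_pos: [0.6089, 0.0685, 0.2371]
orientation: [-1.286, 1.078, -1.077]
force: [-2.9, 6.7, 7.3]
opening: 0.0227
```

```bash
python3 f.py
```

```text
t 22.025 turned 221.8 r 0.0745 Ftan(resist) 7.29 Frad -0.52 [-2.9  6.7  7.3] 0.2371 0.022743464637992008
```

Call:
{"op": "apply_moves", "data": {"deltas": [0.52, 0, 0.02, 0, 0, 0, 0.52, 0, -0.06, 0, 0, 0]}}

```text
time_s: 22.28
ee_pos: [0.6132, 0.0428, 0.2371]
orientation: [-1.285, 1.077, -1.078]
force: [3.5, 7.3, 5.0]
opening: 0.0228
```

```bash
python3 f.py
```

```text
t 22.275 turned 241.9 r 0.0747 Ftan(resist) 7.35 Frad 3.35 [3.5 7.3 5. ] 0.2371 0.022813367290232
```

Call:
{"op": "apply_moves", "data": {"deltas": [0.51, 0, -0.14, 0, 0, 0, 0.48, 0, -0.22, 0, 0, 0]}}

```text
time_s: 22.52
ee_pos: [0.6084, 0.0166, 0.2371]
orientation: [-1.285, 1.077, -1.078]
force: [-0.6, 7.2, 6.2]
opening: 0.0227
```

```bash
python3 f.py
```

```text
t 22.525 turned 262.4 r 0.0751 Ftan(resist) 6.5 Frad -3.18 [-0.6  7.2  6.2] 0.2371 0.022736550670487486
```

Call:
{"op": "apply_moves", "data": {"deltas": [0.43, 0, -0.3, 0, 0, 0, 0.37, 0, -0.37, 0, 0, 0]}}

```text
time_s: 22.78
ee_pos: [0.5951, -0.0059, 0.237]
orientation: [-1.285, 1.078, -1.078]
force: [-0.3, 9.7, 6.3]
opening: 0.0228
```

```bash
python3 f.py
```

```text
t 22.775 turned 282.4 r 0.0755 Ftan(resist) 7.06 Frad -6.66 [-0.3  9.7  6.3] 0.237 0.02282342648802824
```

Call:
{"op": "apply_moves", "data": {"deltas": [0.3, 0, -0.43, 0, 0, 0, 0.22, 0, -0.48, 0, 0, 0]}}

```text
time_s: 23.02
ee_pos: [0.5754, -0.0222, 0.2371]
orientation: [-1.284, 1.077, -1.077]
force: [6.6, 14.0, 3.1]
opening: 0.0231
```

```bash
python3 f.py
```

```text
t 23.025 turned 301.9 r 0.0757 Ftan(resist) 12.58 Frad -9.04 [ 6.6 14.   3.1] 0.2371 0.023126726187652945
```

Call:
{"op": "apply_moves", "data": {"deltas": [0.12, 0, -0.51, 0, 0, 0, 0.02, 0, -0.52, 0, 0, 0]}}

```text
time_s: 23.28
ee_pos: [0.551, -0.0308, 0.2371]
orientation: [-1.285, 1.076, -1.079]
force: [12.0, 6.1, 1.4]
opening: 0.0228
```

```bash
python3 f.py
```

```text
t 23.275 turned 321.5 r 0.0758 Ftan(resist) 12.84 Frad -4.05 [12.   6.1  1.4] 0.2371 0.022803365647052272
```

Call:
{"op": "apply_moves", "data": {"deltas": [-0.06, 0, -0.52, 0, 0, 0, -0.14, 0, -0.5, 0, 0, 0]}}

```text
time_s: 23.52
ee_pos: [0.5252, -0.0307, 0.2371]
orientation: [-1.285, 1.076, -1.08]
force: [12.5, 4.6, -0.7]
opening: 0.0231
```

```bash
python3 f.py
```

```text
t 23.525 turned 341.1 r 0.0759 Ftan(resist) 11.49 Frad -6.77 [12.5  4.6 -0.7] 0.2371 0.02313348406388021
```

Call:
{"op": "apply_moves", "data": {"deltas": [-0.22, 0, -0.48, 0, 0, 0, -0.3, 0, -0.43, 0, 0, 0]}}

```text
time_s: 23.78
ee_pos: [0.5007, -0.0219, 0.2371]
orientation: [-1.285, 1.076, -1.081]
force: [16.4, 3.7, -2.3]
opening: 0.0227
```

```bash
python3 f.py
```

```text
t 23.775 turned 0.9 r 0.076 Ftan(resist) 12.36 Frad -11.37 [16.4  3.7 -2.3] 0.2371 0.022675368185203066
```

Call:
{"op": "apply_moves", "data": {"deltas": [-0.4, 0, -0.35, 0, 0, 0, -0.43, 0, -0.29, 0, 0, 0, 0, 0, 0, 0, 0, 0]}}

```text
time_s: 24.15
ee_pos: [0.4801, -0.0042, 0.2371]
orientation: [-1.287, 1.077, -1.08]
force: [2.2, -1.6, 5.1]
opening: 0.0228
```

```bash
python3 f.py; python3 - <<'E'
from h import *
a=imaging.snapshot('side');im=cv2.cvtColor(a['color'],cv2.COLOR_RGB2BGR)[140:290,230:430];cv2.imwrite('pics/d9.png',cv2.resize(im,(800,600),interpolation=cv2.INTER_CUBIC))
E
```

```text
t 24.15 turned 21.5 r 0.0758 Ftan(resist) 2.65 Frad -0.66 [ 2.2 -1.6  5.1] 0.2371 0.022770539746565403
```

View pics/d9.png

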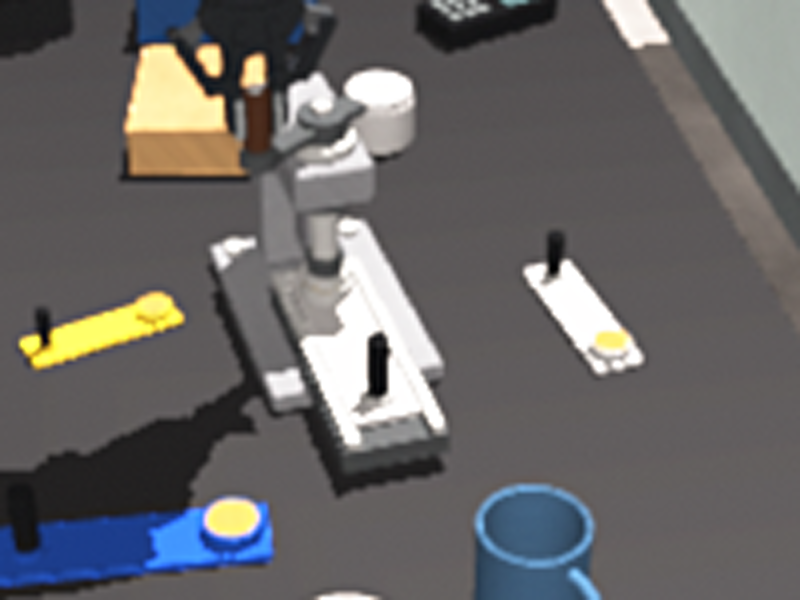

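Call:
{"op": "apply_moves", "data": {"deltas": [0, 0, 0, 0, 0, 0, 0, 0, 0, 0, 0, 0, 0, 0, 0, 0, 0, 0, 0, 0, 0, 0, 0, 0], "fingers": 0}}

```text
time_s: 24.7
ee_pos: [0.4797, -0.0044, 0.2365]
orientation: [-1.288, 1.079, -1.078]
force: [0.1, 0.2, 0.3]
opening: 0.0427
```

Call:
{"op": "apply_moves", "data": {"deltas": [0, -0.5, 0, 0, 0, 0, 0, -0.8, 0, 0, 0, 0, 0, -1, 0, 0, 0, 0, 0, -1, 0, 0, 0, 0, 0, -1, 0, 0, 0, 0, 0, 0, 0, 0, 0, 0, 0, 0, 0, 0, 0, 0]}}

```text
time_s: 25.58
ee_pos: [0.4797, -0.0043, 0.3439]
orientation: [-1.288, 1.078, -1.078]
force: [0.7, -0.2, -0.7]
opening: 0.0425
```

```bash
python3 - <<'E'
from h import *
o,w=wpic();save(w,'w10');print(o['time_s'],o['ee_pos'],o['force'],o['opening'],o['joint_velocities'].round(3))
for q in ['handle','axis']: print(q,[(np.round(x['xy'],1),x['p']) for x in spotter.place_of(q,w)])
for t in range(-160,-110,10):
  r=np.radians(t);c=np.array([.5385,.044])+.075*np.array([np.cos(r),np.sin(r)]);print(t,proj(w,np.r_[c,.276]),proj(w,np.r_[c,.252]))
a=imaging.snapshot('side')
for q in ['mug_a','carton','tin']: print(q,[(np.round(x['xy'],1),round(x['p'],2)) for x in spotter.place_of(q,a)])
E
```

```text
25.575 [ 0.47972066 -0.00432079  0.3439211 ] [ 0.68245126 -0.15023675 -0.72164913] 0.042493908088917086 [-0.001  0.005 -0.017 -0.004 -0.001  0.001]
handle [(array([325.9, 209.1]), 0.59)]
axis [(array([421.2, 156.4]), 0.86), (array([373.4, 257.1]), 0.22)]
-160 [317.09302339 181.82780295] [318.27234135 174.85192077]
-150 [322.36703038 200.46597109] [323.02104414 191.79383814]
-140 [330.65310338 217.42520034] [330.51035691 207.25544967]
-130 [341.60428655 232.33319526] [340.43406213 220.88311831]
-120 [354.84325495 244.89475845] [352.45332025 232.3921473 ]
mug_a [(array([362. , 293.8]), 0.8), (array([318.2, 321.2]), 0.56)]
carton [(array([281.3, 173.1]), 0.9)]
tin [(array([324. , 172.1]), 0.84)]
```

View pics/w10.png

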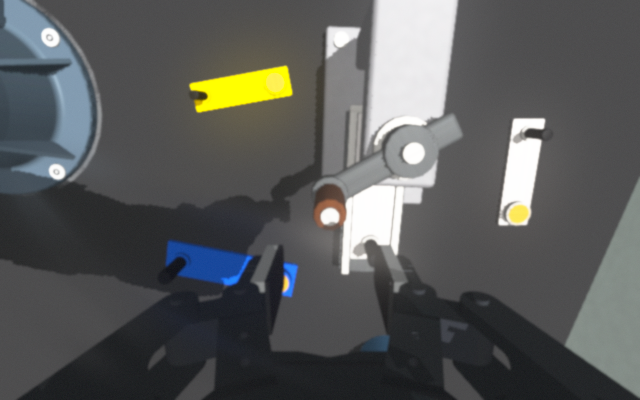

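```bash
python3 -c "
from h import *
print(order.job_done())"
```

```text
the job is handed in; nothing more can be done
None
```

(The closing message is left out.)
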